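# Close the draw latch of a split clamping block

### The arm

A 6-joint arm with a two-finger parallel gripper is mounted at the origin on a cart in front of the work surface, level with it; the furniture and walls round the work are solid. World frame = base frame: x ahead of the robot, y to its left, z up, the work surface at z = 0. Lengths are in m, angles in rad, forces in N, time in s.
With the tool pointing down it reaches from about 0.325 to 0.9 m from the base axis. Payload 3.5 kg.
Tool frame: the origin (TCP) lies at the very end of the fingers, on their centre line; the grasp point (between the pads) lies grasp_offset behind it (grasp_offset is the distance from the TCP to the grasp point, in m); z points along the fingers, y is the line along which they close (so a half turn about z gives the same grasp; the last joint's range is limited). The gripper opens to 85 mm and grips with 20 to 120 N. Pads are 22 mm wide; open, the fingers measure 114 mm over their backs; the gripper's body (76 mm by 85 mm) begins 54 mm behind the grasp point. The pads swing forward as they close: fully open they stand 13 mm farther back than shut.
Start: joints at [-0.103, 0.276, -0.026, 1.268, 0, 1.467], TCP at [0.625, -0, 0.192] pointing down, gripper open.
Joint ranges: [-3.12, 3.12], [-0.85, 1.88], [-1.08, 1.24], [-1.95, 2.15], [-1.57, 1.53], [-3.14, 3.14]. Speed limits (rad/s): [2.57, 2.57, 3.14, 3.14, 3.14, 3.14].

### API

Orientations are given as a unit quaternion [x, y, z, w].
In Python, from plant import read_state, snapshot, camera_model, finish_job, grasp_offset gives the robot as it stands.
- The arm moves only by the tool play_rows, never from a script. Its argument "rows" is a list of rows, each a list of 7 numbers: the turn, a rotation vector about the tool's x, y, z in units of 8 degrees (1.0 is 8 degrees), then the shift along the tool's x, y, z in m, then the closure, from 0 (fully open) to 1 (shut). In form: [[wx, wy, wz, x, y, z, hand], ...]. A call has 1 to 20 rows; each row is the pose to reach, as a shift and turn from the pose commanded when the call began, along the tool's axes at that moment; what a row does not reach only later rows make up. A row lasts 1/8 s, in which the tool goes at most 62.5 mm and 10.7 degrees, less where a joint would pass 70% of its speed; a pose out of reach is approached as far as the arm can. A call with a gripper value outside its range is refused whole. The fingers move at their own pace and stop on an object; "newtons" is the grip in N (left out, the last holds). Time passes only in rows, so rows that repeat a pose let the fingers close. It gives the time, the measured TCP pose, the force, the opening and the grip force at its end, in the units of the state.
- read_state(): the state, without advancing time (a new reading comes with each control period).
- snapshot(name): name is "scene" or "side" or "wrist"; returns the picture (480x640x3 uint8, blue, green, red); there is no depth.
- camera_model(name): a dict with "fx", "fy", "cx", "cy" (pixels), "dist_coeffs" ([k1, k2, p1, p2, k3] as OpenCV has them; the pictures are not rectified), "xyz" and "rotation" of the camera in the world. Camera axes: x right, y up, looking along -z (the intrinsics and any distortion apply to the point x, -y, -z); pixel columns grow to the right and rows downward; lengths in m; the calibration is good to about 2 mm. A picture is of the moment at which its call begins: read the wrist's pose just before it. camera_model takes no time and is no camera call; for the wrist camera it gives the pose at the moment of the call.
- finish_job(): hands the job in; it is judged then, once.
The state is a dict: "clock": time; "q": joint angles; "qd": joint speeds; "joint_torque": joint torques, N m; "tool_pos": TCP position; "tcp_rot": TCP orientation; "contact_force": force on the tool from outside, world axes, zero at the start; "wrist_torque": the same for the moment, N m; "finger_gap": finger opening in m; "gripper_force": force on a finger pad.
Only numpy, scipy, OpenCV 4.12 (cv2) and the standard library are available. Lean on these libraries where they do the work, as an engineer would, in place of code of your own. Each camera call takes 0.05 s, during which the arm holds its last target. There are 200 camera calls.

### The job

The split clamping block stands open round its tube. Fold the latch claw down gently so that it hooks over the cross bar of the keeper on the sliding half, then swing the lever up over the top and down over centre, and press it firmly home on its rubber buffer (about 15 N on the lever's cross bar) without ramming it. Let go with the block drawn shut and the latch holding, and leave the other things where they are.

Things in the scene. Friction and masses are not known exactly. Their poses are not given: they have to be found in the camera images.
- jig: split clamping block on a dark base plate 186x112 mm: two aluminium halves, 84 mm wide, tops at z 48 mm, round a dark 27 mm tube lying along jig y. The half at -x is fixed, the one at +x slides along x. On top, on the line y = 0, a steel draw latch: lever and claw on the fixed half, keeper on the sliding half. Origin on the table under the parting line; x from fixed to sliding half, z up
- moving_half (a joint): opening of the sliding half along jig x, m: 0 = block shut solid, 0.012 = fully open, as it starts. Springs push it open (24 N when open, 50 N when latched). The closed latch draws it to about 0.0035 and holds it there
- lever (a joint): lever angle above jig +x about its hinge, rad: 1.57 upright; 0 lying to jig +x over the keeper (dead centre); below 0 over centre, where springs hold it on its buffer at -0.10 to -0.22. Starts at 1.6 to 1.9. Stiff hinge (0.08 N m), stays where left. Drawing takes up to 10 N at the cross bar
- claw (a joint): claw angle relative to the lever, rad; lever + claw = slope of the claw above jig +x: starts at 0.8 to 1.25; about 0.35 when it lies on the keeper with the lever up. Stiff hinge (0.04 N m): stays where put and turns with the lever unless stopped, so swinging the lever to jig +x presses it down on the keeper
- lever_hinge (a point): hinge axis of the lever, on the fixed half, jig x -22 mm, 74 mm above the table
- lever_bar (a point): centre of the black cross bar at the lever's end, 15 mm thick and 40 mm long along jig y; 118 mm out and 26 mm beside (above, when closed) the hinge, in the lever's own lines. It can be gripped over its two ends from above and turns between the finger pads while it is led round the arc
- claw_pivot (a point): pivot of the claw in the lever, 20 mm from the lever hinge on the side away from the cross bar
- claw_tab (a point): centre of the finger tab at the claw's free end, a steel plate 13 mm (along the claw) x 24 mm (along jig y) x 4 mm; 87.5 mm from the claw pivot along the claw, 6 mm above its line. It can be gripped over its two 24 mm ends from above or pushed from above
- claw_lip (a point): lower end of the claw's lip, 77 mm from the claw pivot along the claw, 7 mm below its line. The 6 mm thick lip must hang behind (jig +x of) the keeper bar, with the claw's arm (12 mm wide, underside 4 mm above its line) lying on the bar. Press the claw on the bar with less than 35 N
- keeper: keeper on the sliding half: a bare steel cross bar 8 mm thick and 30 mm long along jig y between two ears; origin at the bar's centre, 74 mm above the table, at jig x = 26 mm + opening; axes as the jig's
- buffer: collar (22 mm wide, 8 mm high) on the sliding half; origin at its foot, z 48 mm, jig x 60 mm + opening. The 16 mm rubber pad in it is screw-set: top 21 to 31 mm above the origin, new each time, not reported: feel for it. The lever's foot, 84 mm from the hinge, must bear on it with at least 10 N (8 N at the cross bar); over 40 N on it (29 N at the bar) spoils it
- seat_clamp: bystander: black seat clamp ring, 36 x 45 x 14 mm, beside the jig; origin under its centre
- spacer_stack: bystander: black stack of spacers, 34 mm wide, 21 mm high, beside the jig; origin under its centre
- caliper: bystander: black brake caliper, 50 x 77 x 32 mm, beside the jig; origin under its centre
- oil_bottle: bystander: yellow oil bottle with a red spout, 50 mm wide, 167 mm high; origin under its centre
- grease_tub: bystander: white tub with a green lid, 69 mm wide, 64 mm high; origin under its centre
There are look-alikes about, which are no part of the job. What is shaped like the jig but orange is not meant.

How it is judged:
On the way, in this order (a step that is already met when the one before it is completed fails the run):
1. the claw lies on the keeper bar with its lip hanging behind it, the lever still up (value of joint lever above 1.2 rad and z of claw_lip in the frame of keeper below 0 m and x of claw_lip in the frame of keeper above 0.003 m), for 0.2 s.
2. the lever is over centre, the block drawn shut, and the lever pressed on its buffer with at least 10 N (value of joint lever below -0.05 rad and value of joint moving_half below 0.006 m and contact force between buffer and anything else above 10 N), for 0.2 s.
At the end, for the whole second after the job is handed in: The lever rests over centre (joint below -0.05 rad), the claw's lip is behind the keeper bar (at least 3 mm past its centre and below it) and pulls on it with more than 15 N, and the sliding half is drawn to less than 6 mm opening, all at rest (value of joint lever below -0.05 rad and value of joint moving_half below 0.006 m and contact force between keeper and anything else above 15 N and x of claw_lip in the frame of keeper above 0.003 m and z of claw_lip in the frame of keeper below 0 m and velocity of joint lever between -0.05 and 0.05 rad/s); the robot touches nothing.
It fails at once if the buffer is loaded with more than 40 N (contact force between buffer and anything else above 40 N).
It fails at once if the keeper is pressed with more than 35 N while the lever is still up (above 1.45 rad) (value of joint lever above 1.45 rad and contact force between keeper and anything else above 35 N).
It fails at once if a bystander is shifted by more than 30 mm (distance of any of seat_clamp, spacer_stack, caliper, oil_bottle, grease_tub from where it was at the start of the episode above 0.03 m).
It also fails if it takes over 72 s, if anything falls off the work surface, if the arm or the gripper's body presses on something with over 40 N, if the wrist force passes 120 N, or if a joint passes its speed limit or range.

## Working session

There is one attempt and no reset: what is moved stays moved. The work goes in short steps, Python scripts to look and compute and a tool call to move; the robot and the scene stay as the last step left them, time stands still between calls to the robot, and variables do not carry over. Pictures are saved under pics/ and viewed, at most 10 in all, crops included, and the job is handed in when it is done.

Besides the shell and the picture viewer there is one more tool, called after "Request:" as name([rows], argument=value, ...), one row to a line, values as JSON. play_rows: Moves the arm, as the interface text tells. Its arguments: {"type":"object","properties":{"rows":{"type":"array","items":{"type":"array","items":{"type":"number"}}},"newtons":{"type":"number"}},"required":["rows"]}

```bash
mkdir -p pics; ls; python3 - <<'E'
from plant import *
import cv2,numpy as np
s=read_state();print(s['clock'],s['tool_pos'],s['tcp_rot'],s['finger_gap'],grasp_offset)
a=snapshot('scene');b=snapshot('side')
cv2.imwrite('pics/scene.png',a);cv2.imwrite('pics/side.png',b)
for n in('scene','side'):print(n,camera_model(n))
E
```

```text
pics
0.0 [6.24122108e-01 8.58923615e-05 1.90550615e-01] [ 7.07106617e-01  7.07106060e-01 -7.00173272e-04 -8.72921500e-04] 0.08545131667772625 0.0187
scene {'fx': 459.5719075702105, 'fy': 459.5719075702105, 'cx': 321.17342605296454, 'cy': 233.7677587613372, 'dist_coeffs': array([-0.08011284,  0.        ,  0.        ,  0.        ,  0.        ]), 'xyz': array([-0.02429929, -0.77750281,  0.6681222 ]), 'rotation': array([ 0.44516556, -0.14548561, -0.28321631,  0.83692896])}
side {'fx': 483.19443307985006, 'fy': 483.19443307985006, 'cx': 323.84543515740995, 'cy': 238.4417605310314, 'dist_coeffs': array([-0.03472063,  0.        ,  0.        ,  0.        ,  0.        ]), 'xyz': array([0.39028198, 0.66693487, 0.51165792]), 'rotation': array([-0.02778471,  0.51621543,  0.85454388, -0.05004392])}
```

View pics/scene.png

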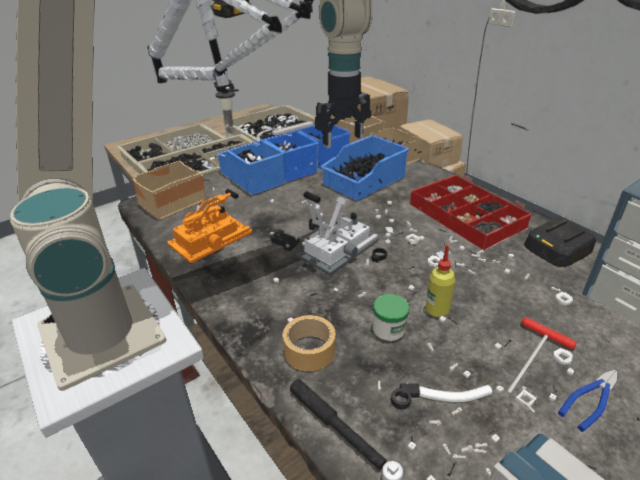

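View pics/side.png

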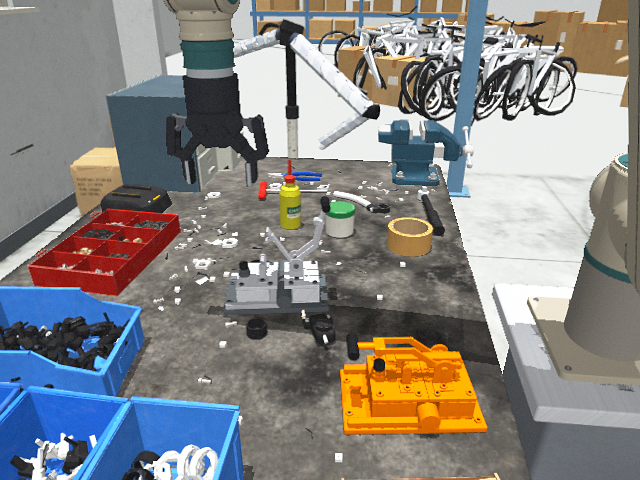

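The candidates are a silver/grey block at scene (338,240) / side (278,290), and an orange one at scene (210,230) / side (413,395). The task excludes orange, and only the silver one has a dark base and an open latch, so the silver one is the jig. I'll confirm with an enlarged crop.

```bash
python3 - <<'E'
import cv2,numpy as np
a=cv2.imread('pics/scene.png')[180:280,265:398];b=cv2.imread('pics/side.png')[190:350,205:365]
A=cv2.resize(a,(400,300),interpolation=cv2.INTER_CUBIC)
cv2.imwrite('pics/c1.png',np.hstack([cv2.resize(a,None,fx=3,fy=6,interpolation=cv2.INTER_CUBIC)[:600]*0+cv2.resize(a,(399,600),interpolation=cv2.INTER_CUBIC)]) if 0 else cv2.resize(a,(798,600),interpolation=cv2.INTER_CUBIC))
cv2.imwrite('pics/c2.png',cv2.resize(b,(600,600),interpolation=cv2.INTER_CUBIC))
E
```

```text
(no output)
```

View pics/c1.png

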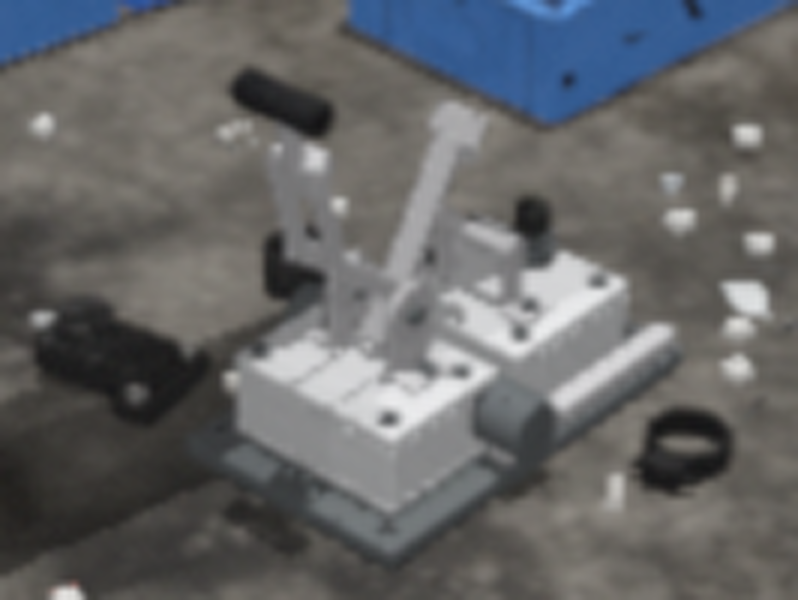

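View pics/c2.png

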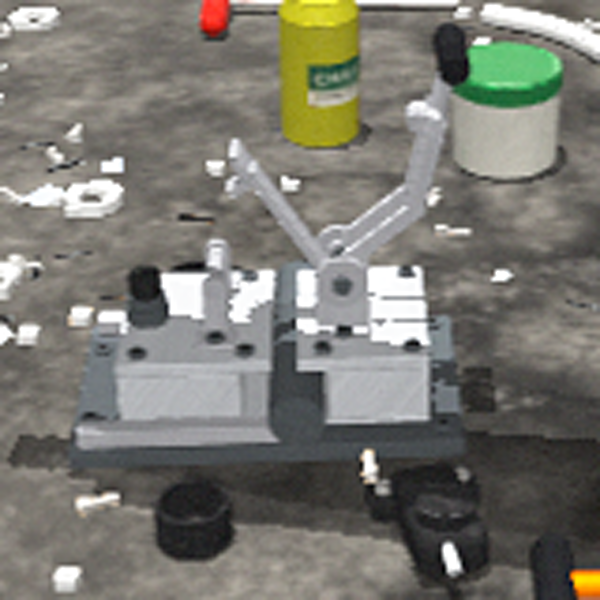

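The crops confirm it: a silver block with its lever up (bar at scene ≈(312,197), side ≈(326,205)), and the claw tab raised (scene ≈(341,200), side ≈(268,230)). The buffer pad and keeper are on the far-x half. Next I fit the pose.

```bash
cat > h.py <<'E'
import numpy as np,cv2
from scipy.spatial.transform import Rotation as R
from scipy.optimize import least_squares
from plant import *
def proj(c,P):
    p=R.from_quat(c['rotation']).inv().apply(np.atleast_2d(P)-c['xyz'])*[1,-1,-1]
    K=np.array([[c['fx'],0,c['cx']],[0,c['fy'],c['cy']],[0,0,1]])
    return cv2.projectPoints(p,np.zeros(3),np.zeros(3),K,c['dist_coeffs'])[0][:,0]
def rot(a,v): return np.array([np.cos(a)*v[0]-np.sin(a)*v[1],np.sin(a)*v[0]+np.cos(a)*v[1]])
H=np.array([-.022,.074])
bar=lambda l:H+rot(l,(.118,.026))
piv=lambda l:H+rot(l,(-.020,0))
tab=lambda l,s:piv(l)+rot(s,(.0875,.006))
lip=lambda l,s:piv(l)+rot(s,(.077,-.007))
def world(p,J): # p X,Y,yaw
    J=np.atleast_2d(J);xy=np.array([rot(p[2],j[:2]) for j in J])+p[:2]
    return np.c_[xy,J[:,2]]
xz=lambda v,y=0:[v[0],y,v[1]]
E
python3 - <<'E'
from h import *
cs,cd=camera_model('scene'),camera_model('side')
def pts(p):
    X,Y,yaw,l,s,xo,hp,hy,xo2=p
    b=xz(bar(l));t=xz(tab(l,s))
    S=[(b,(283,102)),(t,(459,122)),([b[0],.02,b[2]],(240,85)),([b[0],-.02,b[2]],(325,117)),
       ([-.093,-.056,0],(392,562)),([-.093,.056,0],(193,447)),([.093,-.056,0],(681,352)),
       ([xo,.042,.048],(237,360)),([xo,-.042,.048],(398,437)),([xo2,-.042,.048],(628,287)),([.072,0,.048+hp],(533,203))]
    D=[(b,(452,55)),(t,(236,150)),([-.093,.056,0],(463,455)),([.093,.056,0],(72,467)),
       ([xo,.042,.048],(430,362)),([xo2,.042,.048],(117,366)),([.072,0,.048+hp],(146,272)),([-.022,hy,.074],(343,285)),(xz(lip(l,s)),(235,187))]
    return S,D
def res(p):
    S,D=pts(p)
    a=proj(cs,world(p,[q[0] for q in S]))-(np.array([q[1] for q in S])/6+[265,180])
    b=proj(cd,world(p,[q[0] for q in D]))-(np.array([q[1] for q in D])/3.75+[205,190])
    return np.r_[a.ravel(),b.ravel()]
r=least_squares(res,[.5,.0,.1,1.75,1.0,-.07,.026,.01,.085],loss='soft_l1')
print(r.x.round(4));print(res(r.x).reshape(-1,2).round(1).tolist())
p=r.x
for n,v in(('bar',xz(bar(p[3]))),('tab',xz(tab(p[3],p[4]))),('hinge',xz(H)),('keeper',[.038,0,.074])):print(n,world(p,v).round(4))
for n,c,L in(('scene',cs,dict(bottle=(438,312),tub=(390,333))),('side',cd,dict(calip=(322,335),bottle=(290,226),clamp=(257,330)))):
  pass
E
```

```text
[ 0.5528 -0.0661  0.1757  1.8455  1.1091 -0.0687  0.0232  0.0204  0.0749]
[[0.2, 0.5], [-0.2, -1.3], [0.7, 0.3], [0.0, 1.1], [-2.9, 3.4], [-4.1, 2.7], [-1.5, 3.5], [-0.9, -1.2], [-1.3, 0.1], [-0.5, -0.7], [1.6, -0.4], [-1.8, 0.3], [0.2, -0.1], [4.7, -0.2], [3.0, 0.0], [-0.7, -2.1], [-0.1, -0.7], [-4.9, 0.4], [-4.7, 0.0], [-3.1, -2.1]]
bar [[ 0.4749 -0.0799  0.1805]]
tab [[ 0.5695 -0.0631  0.1358]]
hinge [[ 0.5311 -0.0699  0.074 ]]
keeper [[ 0.5902 -0.0594  0.074 ]]
```

```bash
cat > fit.py <<'E'
from h import *
cs,cd=camera_model('scene'),camera_model('side')
def pts(p):
    X,Y,yaw,l,s,xo,hp,hy,xo2,px,kz=p
    b=xz(bar(l));t=xz(tab(l,s))
    S=[(b,(283,102)),(t,(459,122)),([b[0],.02,b[2]],(240,85)),([b[0],-.02,b[2]],(325,117)),
       ([px-.093,-.056,0],(392,562)),([px-.093,.056,0],(193,447)),([px+.093,-.056,0],(681,352)),
       ([xo,.042,.048],(237,360)),([xo,-.042,.048],(398,437)),([xo2,-.042,.048],(628,287)),([.072,0,.048+hp],(533,203)),([-.022,-hy,.074],(417,313))]
    D=[(b,(452,55)),(t,(236,150)),([px-.093,.056,0],(463,455)),([px+.093,.056,0],(72,467)),
       ([xo,.042,.048],(430,362)),([xo2,.042,.048],(117,366)),([.072,0,.048+hp],(146,272)),([-.022,hy,.074],(343,285)),(xz(lip(l,s)),(235,187)),([.038,.018,.074+kz],(217,245))]
    return S,D
def res(p):
    S,D=pts(p)
    a=proj(cs,world(p,[q[0] for q in S]))-(np.array([q[1] for q in S])/6+[265,180])
    b=proj(cd,world(p,[q[0] for q in D]))-(np.array([q[1] for q in D])/3.75+[205,190])
    return np.r_[a.ravel(),b.ravel()]
r=least_squares(res,[.55,-.06,.17,1.75,1.0,-.07,.026,.01,.085,0,.005],loss='soft_l1')
print(r.x.round(4));print(res(r.x).reshape(-1,2).round(1).tolist())
p=r.x
for n,v in(('bar',xz(bar(p[3]))),('tab',xz(tab(p[3],p[4]))),('hinge',xz(H)),('keeper',[.038,0,.074])):print(n,world(p,v).round(4))
for l in(1.2,1.4,1.57,1.7,1.85):
  # slope with arm underside (4mm above line) on bar (r 4mm)
  k=np.array([.038,.074]);f=lambda s:rot(-s,k-piv(l))[1]-0.0
  from scipy.optimize import brentq
  s=brentq(f,0,1);print(l,round(s,3),'lip rel keeper',(lip(l,s)-k).round(4),'tab',tab(l,s).round(4))
E
python3 fit.py
```

```text
[ 0.5449 -0.0679  0.188   1.7969  1.017  -0.0605  0.0246  0.0203  0.0834
  0.0169  0.0217]
[[-0.3, 0.1], [-0.6, 0.3], [0.1, -0.1], [-0.4, 0.7], [0.4, 1.7], [-1.3, 1.4], [0.5, 1.7], [-0.6, -1.0], [-0.7, 0.2], [-0.5, -1.0], [-0.6, 0.4], [0.0, 0.6], [-0.2, -1.5], [1.3, 1.7], [-0.0, -0.5], [-1.8, 0.5], [-0.5, -2.5], [-0.0, -0.5], [-0.4, -0.2], [0.0, -0.4], [-1.2, -0.0], [-1.3, 0.1]]
bar [[ 0.4724 -0.0816  0.1832]]
tab [[ 0.5679 -0.0635  0.1321]]
hinge [[ 0.5233 -0.072   0.074 ]]
keeper [[ 0.5822 -0.0607  0.074 ]]
1.2 0.27 lip rel keeper [ 0.0088 -0.0048] tab [0.0535 0.0845]
1.4 0.301 lip rel keeper [ 0.0122 -0.0035] tab [0.0564 0.086 ]
1.57 0.322 lip rel keeper [ 0.0152 -0.0023] tab [0.0591 0.0874]
1.7 0.333 lip rel keeper [ 0.0176 -0.0013] tab [0.0613 0.0884]
1.85 0.339 lip rel keeper [ 0.0205 -0.0002] tab [0.064  0.0895]
```

Request:
play_rows([
  [0,0,-1.3,0,0,-0.005,1],
  [0,0,-2.6,0,0,-0.005,1],
  [0,0,-3.9,0,0,-0.005,1],
  [0,0,-5.2,0,0,-0.005,1],
  [0,0,-6.5,0,0,-0.005,1],
  [0,0,-7.8,0,0,-0.005,1],
  [0,0,-9.1,0,0,-0.005,1],
  [0,0,-10.4,0,0,-0.005,1],
  [0,0,-11.7,0,0,-0.005,1],
  [0,0,-12.6,-0.03,-0.04,-0.005,1],
  [0,0,-12.6,-0.068,-0.079,0,1],
  [0,0,-12.6,-0.068,-0.079,0,1],
  [0,0,-12.6,-0.068,-0.079,0,1],
], newtons=40)

```text
clock: 1.72
tool_pos: [0.5461, -0.068, 0.1916]
tcp_rot: [-0.094, 0.996, 0.0, 0.0]
contact_force: [0.3, 0.3, 0.4]
finger_gap: 0.0002
gripper_force: 0.0
```

```bash
cat > look.py <<'E'
import sys;from h import *
s=read_state();print(s['clock'],s['tool_pos'].round(4),s['contact_force'].round(1),s['q'].round(3))
t=s['tool_pos']
a=snapshot('scene');b=snapshot('side')
print('tcp px',proj(camera_model('scene'),t),proj(camera_model('side'),t))
a=cv2.resize(a[150:275,270:370],(400,500),interpolation=cv2.INTER_CUBIC);b=cv2.resize(b[175:300,220:320],(400,500),interpolation=cv2.INTER_CUBIC)
cv2.imwrite('pics/%s.png'%sys.argv[1],np.hstack([a,b]))
E
python3 look.py l1
```

```text
1.725 [ 0.5461 -0.068   0.1916] [0.3 0.3 0.4] [-0.242  0.144 -0.191  1.235  0.    -0.43 ]
tcp px [[334.94552751 181.30903148]] [[280.86703856 199.62848588]]
```

View pics/l1.png

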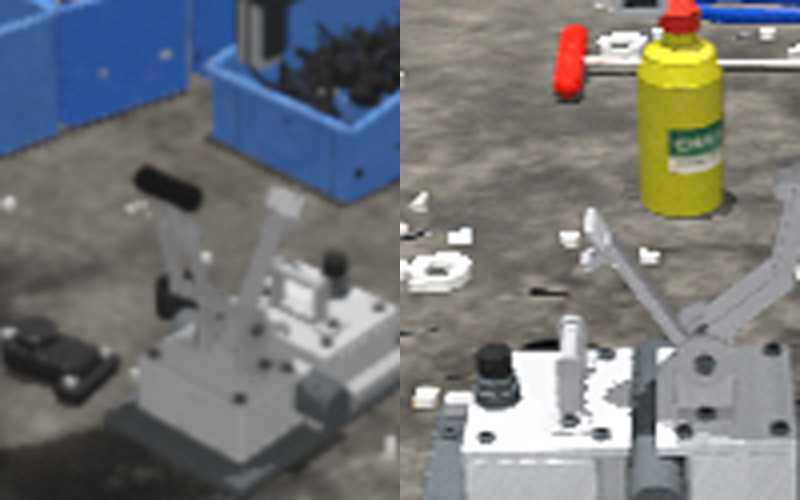

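The fingertips show at scene ≈(336,165), against a predicted (335,181), and they sit above my side crop. I need to find out why before moving on.

```bash
python3 - <<'E'
from h import *
s=read_state();print(s['clock'],s['tool_pos'].round(4),s['finger_gap'])
a=snapshot('scene');b=snapshot('side');w=snapshot('wrist');print(camera_model('wrist'))
for n,i in(('scene',a),('side',b),('wrist',w)):cv2.imwrite(f'pics/f_{n}.png',i)
print(proj(camera_model('wrist'),s['tool_pos']))
t=s['tool_pos'];up=np.array([0,0,1.])
for d in(0,.0187,.073):print(d,proj(camera_model('scene'),t+d*up),proj(camera_model('side'),t+d*up))
A=cv2.resize(a[70:220,280:400],(400,500));B=cv2.resize(b[70:220,220:340],(400,500))
cv2.imwrite('pics/l2.png',np.hstack([A,B]))
E
```

```text
1.825 [ 0.5469 -0.0676  0.1918] -7.753530598033255e-05
{'fx': 421.12706747910283, 'fy': 421.12706747910283, 'cx': 324.5588811617235, 'cy': 244.9061623388729, 'dist_coeffs': array([-0.01657296,  0.        ,  0.        ,  0.        ,  0.        ]), 'xyz': array([ 0.46977456, -0.08222199,  0.37338015]), 'rotation': array([-0.09679177, -0.11742027,  0.76179143,  0.62969648])}
[[324.06481148 288.16147619]]
0 [[335.10060699 181.035366  ]] [[280.35011927 199.57012238]]
0.0187 [[335.16736071 173.47671034]] [[279.93118078 189.18523099]]
0.073 [[335.36523404 150.66286304]] [[278.67108553 157.74432194]]
```

View pics/l2.png

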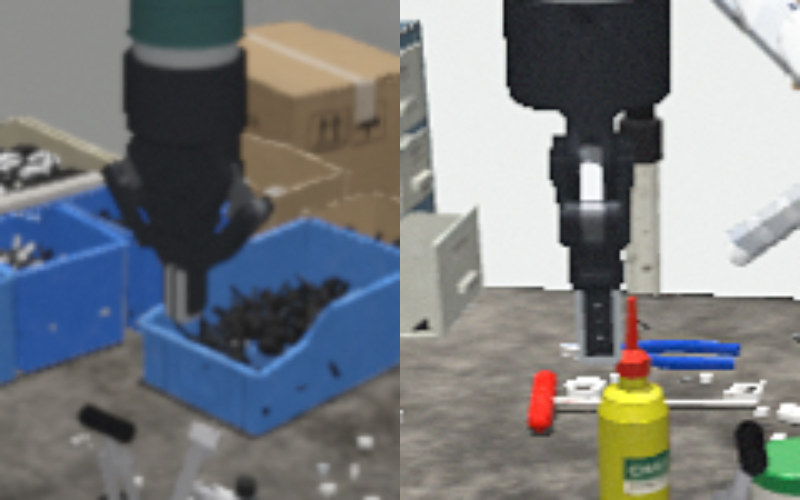

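The tip is laterally right, but it sits about 37 mm higher than the TCP projects. I'll cross-check with the wrist view, overlaying the fitted jig and the TCP.

```bash
python3 - <<'E'
from h import *
p=[.5449,-.0679,.188];l,s=1.797,1.017
w=cv2.imread('pics/f_wrist.png');c=camera_model('wrist')
b=bar(l)
J=[[b[0],.02,b[1]],[b[0],-.02,b[1]],xz(tab(l,s)),[.038,.015,.074],[.038,-.015,.074],[.0834,.042,.048],[.0834,-.042,.048],[-.0605,.042,.048],[.072,0,.0726]]
for q in proj(c,world(p,J)):cv2.drawMarker(w,(int(q[0]),int(q[1])),(0,0,255),0,12,1)
t=read_state()['tool_pos']
for d in(0,.0187,.037):
  q=proj(c,t+[0,0,d])[0];print(d,q);cv2.drawMarker(w,(int(q[0]),int(q[1])),(0,255,0),1,12,1)
cv2.imwrite('pics/w1.png',w)
for n in('scene','side'):print(proj(camera_model(n),[.624122,0,.19055]))
E
```

```text
0 [324.37076796 288.06951201]
0.0187 [324.37000398 305.59488585]
0.037 [324.36910762 326.47854209]
[[342.6665766  162.03715814]]
[[223.77962646 214.77408574]]
```

View pics/w1.png

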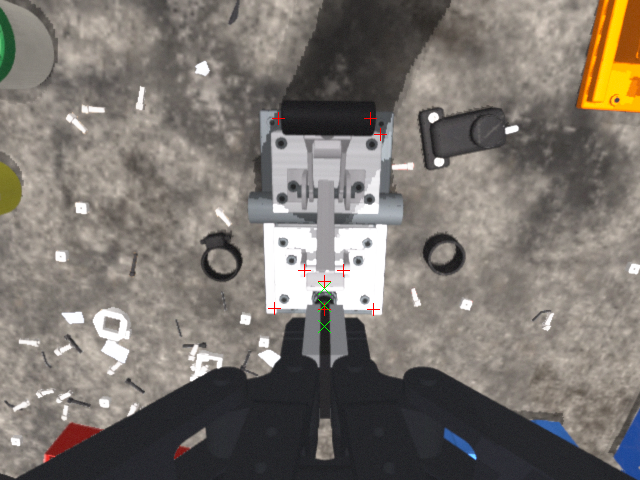

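Wrist view: the fit agrees with the jig, with the bar centre at (329,117) against a predicted (325,118), and the tab at (326,280). The cameras agree with each other, so the visible fingertips sit about 37–40 mm behind the reported TCP. I'll descend carefully near the tab with force checks and settle this by touch.

Request:
play_rows([
  [0,0,0,-0.011,0,0.02,1],
  [0,0,0,-0.011,0,0.04,1],
  [0,0,0,-0.011,0,0.05,1],
  [0,0,0,-0.011,0,0.06,1],
  [0,0,0,-0.011,0,0.07,1],
  [0,0,0,-0.011,0,0.08,1],
  [0,0,0,-0.011,0,0.085,1],
  [0,0,0,-0.011,0,0.085,1],
])

```text
clock: 2.98
tool_pos: [0.5565, -0.0659, 0.1064]
tcp_rot: [-0.094, 0.996, 0.0, -0.0]
contact_force: [0.4, 0.3, -0.2]
finger_gap: 0.0003
gripper_force: 0.0
```

```bash
python3 - <<'E'
from h import *
s=read_state();print(s['clock'],s['tool_pos'].round(4),s['contact_force'].round(1))
o=cv2.imread('pics/f_side.png');b=snapshot('side');a=snapshot('scene');cv2.imwrite('pics/s2.png',b);cv2.imwrite('pics/a2.png',a)
# fingertip now: rows of change in side/scene
for n,o,i,x0,x1 in(('side',o,b,255,300),('scene',cv2.imread('pics/f_scene.png'),a,315,360)):
  d=cv2.absdiff(o,i).max(2)[150:320,x0:x1]>40
  print(n,[(150+k,int(v),int(x0+np.where(d[k])[0].mean())) for k,v in enumerate(d.sum(1)) if v>1])
  print(proj(camera_model(n),s['tool_pos']))
E
```

```text
2.975 [ 0.5565 -0.0659  0.1064] [ 0.4  0.3 -0.2]
side [(150, 25, 272), (151, 25, 272), (152, 25, 272), (153, 24, 271), (154, 23, 270), (155, 24, 270), (156, 21, 270), (157, 25, 268), (158, 23, 268), (159, 14, 270), (160, 15, 272), (161, 14, 273), (162, 15, 270), (163, 16, 271), (164, 16, 270), (165, 15, 270), (166, 16, 270), (167, 15, 270), (168, 17, 269), (169, 16, 269), (170, 14, 269), (171, 14, 271), (172, 15, 269), (173, 16, 269), (174, 13, 269), (175, 19, 271), (176, 19, 271), (177, 25, 273), (178, 23, 273), (179, 21, 273), (180, 21, 273), (181, 22, 273), (182, 19, 273), (183, 19, 274), (184, 16, 275), (185, 18, 274), (186, 21, 274), (187, 15, 274), (188, 21, 274), (189, 21, 274), (190, 21, 274), (191, 21, 274), (192, 21, 274), (193, 9, 276), (194, 19, 274), (195, 16, 274), (196, 16, 273), (197, 17, 274), (198, 17, 274), (199, 17, 274), (200, 16, 274), (201, 16, 274), (202, 16, 274), (203, 16, 274), (204, 16, 274), (205, 16, 274), (206, 14, 274), (207, 14, 274), (208, 12, 275), (209, 12, 276), (210, 11, 276), (211, 11, 277), (212, 12, 276), (213, 11, 277), (214, 11, 277), (215, 
[... 1395 characters left out ...]
1, 334), (173, 23, 335), (174, 26, 337), (175, 27, 338), (176, 28, 338), (177, 27, 338), (178, 25, 340), (179, 24, 341), (180, 23, 341), (181, 23, 341), (182, 19, 340), (183, 17, 340), (184, 15, 339), (185, 14, 338), (186, 13, 338), (187, 13, 338), (188, 11, 339), (189, 10, 339), (190, 9, 340), (191, 8, 340), (192, 7, 340), (193, 5, 342), (194, 5, 341), (195, 3, 340), (196, 4, 339), (197, 4, 339), (198, 5, 340), (199, 3, 339), (228, 3, 330), (229, 4, 332), (230, 2, 342), (231, 3, 343), (232, 4, 343), (233, 5, 344), (234, 5, 344), (235, 5, 345), (236, 3, 346), (240, 2, 344), (241, 3, 345), (242, 2, 345), (244, 2, 348), (245, 5, 349), (246, 4, 351), (247, 4, 351)]
[[337.59041902 212.12130805]]
```

Request:
play_rows([
  [0,0,0,-0.001,0,0.006,1],
  [0,0,0,-0.001,0,0.011,1],
  [0,0,0,-0.006,0,0.014,1],
  [0,0,0,-0.011,0,0.0175,1],
  [0,0,0,-0.016,0,0.0206,1],
  [0,0,0,-0.0205,0,0.025,1],
  [0,0,0,-0.0245,0,0.029,1],
  [0,0,0,-0.0284,0,0.0328,1],
  [0,0,0,-0.031,0,0.036,1],
  [0,0,0,-0.0337,0,0.04,1],
  [0,0,0,-0.0337,0,0.04,1],
])

```text
clock: 4.45
tool_pos: [0.5896, -0.0595, 0.0662]
tcp_rot: [-0.094, 0.996, 0.0, -0.0]
contact_force: [-0.0, 0.3, 0.4]
finger_gap: -0.0002
gripper_force: 0.0
```

```bash
python3 - <<'E'
from h import *
s=read_state();print(s['clock'],s['tool_pos'].round(4),s['contact_force'].round(1))
b=snapshot('side');a=snapshot('scene')
print(proj(camera_model('side'),s['tool_pos']+[0,0,.037]))
A=cv2.resize(a[170:270,290:370],(400,500),interpolation=cv2.INTER_CUBIC);B=cv2.resize(b[190:290,230:310],(400,500),interpolation=cv2.INTER_CUBIC)
cv2.imwrite('pics/l3.png',np.hstack([A,B]))
E
```

```text
4.45 [ 0.5896 -0.0595  0.0662] [-0.   0.3  0.4]
[[257.39777578 246.70304655]]
```

View pics/l3.png

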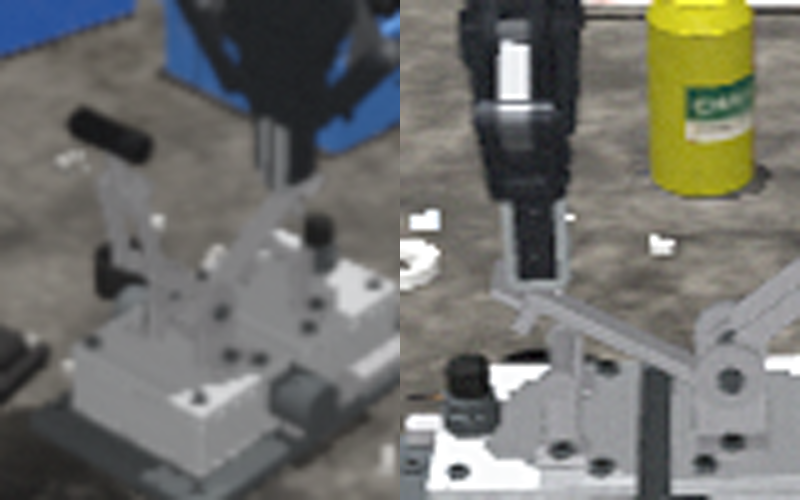

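The tip drawn 37 mm above the reported TCP lies on the claw, so that offset is right. The claw is at slope ≈0.5 with its lip just behind the keeper, and the lever is still up. I'll finish the fold in small steps.

Request:
play_rows([
  [0,0,0,-0.002,0,0.003,1],
  [0,0,0,-0.0035,0,0.0055,1],
  [0,0,0,-0.0045,0,0.0075,1],
  [0,0,0,-0.0055,0,0.0095,1],
  [0,0,0,-0.0055,0,0.0095,1],
])

```text
clock: 5.18
tool_pos: [0.5953, -0.0586, 0.057]
tcp_rot: [-0.094, 0.996, 0.0, -0.0]
contact_force: [0.7, -0.4, 0.2]
finger_gap: 0.0
gripper_force: 0.0
```

Request:
play_rows([
  [0,0,0,-0.0005,0,0.001,1],
  [0,0,0,-0.0007,0,0.002,1],
  [0,0,0,-0.0007,0,0.002,1],
])

```text
clock: 5.55
tool_pos: [0.5961, -0.0585, 0.0552]
tcp_rot: [-0.094, 0.996, -0.0, 0.0]
contact_force: [0.7, -0.3, -0.0]
finger_gap: 0.0002
gripper_force: 0.1
```

Request:
play_rows([
  [0,0,0,0,0,0.001,1],
  [0,0,0,0,0,0.002,1],
  [0,0,0,0,0,0.002,1],
])

```text
clock: 5.92
tool_pos: [0.5959, -0.0585, 0.0531]
tcp_rot: [-0.094, 0.996, 0.0, -0.0]
contact_force: [-0.4, 0.4, 0.1]
finger_gap: -0.0001
gripper_force: 0.1
```

Request:
play_rows([
  [0,0,0,0,0,0.001,1],
  [0,0,0,0,0,0.002,1],
  [0,0,0,0,0,0.002,1],
])

```text
clock: 6.3
tool_pos: [0.5961, -0.0585, 0.0513]
tcp_rot: [-0.094, 0.996, -0.0, 0.0]
contact_force: [0.9, -0.2, 1.4]
finger_gap: -0.0002
gripper_force: 0.5
```

Request:
play_rows([
  [0,0,0,0,0,0.001,1],
  [0,0,0,0,0,0.001,1],
])

```text
clock: 6.55
tool_pos: [0.5963, -0.0585, 0.0509]
tcp_rot: [-0.094, 0.996, -0.0, 0.0]
contact_force: [-0.8, 0.7, 4.7]
finger_gap: 0.0003
gripper_force: 2.3
```

The claw now rests on the keeper with 4.7 N. Next I lift off, open the gripper, and go above the lever bar.

Request:
play_rows([
  [0,0,0,0,0,-0.02,1],
  [0,0,0,0,0,-0.06,0.5],
  [0,0,0,0,0,-0.1,0],
  [0,0,0,0,0,-0.14,0],
  [0,0,0,0.04,0,-0.15,0],
  [0,0,0,0.08,0,-0.15,0],
  [0,0,0,0.126,0,-0.15,0],
  [0,0,0,0.126,0,-0.15,0],
  [0,0,0,0.126,0,-0.15,0],
])

```text
clock: 7.68
tool_pos: [0.4727, -0.0822, 0.2002]
tcp_rot: [-0.094, 0.996, -0.0, 0.0]
contact_force: [-0.4, 0.7, 0.2]
finger_gap: 0.0856
gripper_force: 0.0
```

```bash
python3 - <<'E'
from h import *
s=read_state();print(s['clock'],s['tool_pos'].round(4),s['contact_force'].round(1),s['finger_gap'],s['q'].round(2))
c=camera_model('wrist');w=snapshot('wrist');b=snapshot('side');a=snapshot('scene')
for n,i in(('w3',w),('s3',b),('a3',a)):cv2.imwrite(f'pics/{n}.png',i)
print('tcp',proj(c,s['tool_pos']+[0,0,.06]))
p=[.5449,-.0679,.188]
for l in(1.7,1.8):
  bb=bar(l);print(l,[proj(camera_model(n) if n!='wrist' else c,world(p,[[bb[0],.02,bb[1]],[bb[0],-.02,bb[1]]])).round(1).tolist() for n in('wrist','scene','side')])
A=w[200:480,120:520];B=cv2.resize(b[190:290,240:340],(400,400));S=cv2.resize(a[170:270,285:385],(400,400))
cv2.imwrite('pics/l4.png',np.vstack([np.hstack([B,S]),np.zeros((200,800,3),np.uint8)])); 
im=np.zeros((600,800,3),np.uint8);im[:300,:400]=cv2.resize(B,(400,300));im[:300,400:]=cv2.resize(S,(400,300));im[300:,:400]=w[180:480,120:520]
im[300:,400:]=cv2.resize(w[0:240,120:520],(400,300));cv2.imwrite('pics/l4.png',im)
E
```

```text
7.675 [ 0.4727 -0.0822  0.2002] [-0.4  0.7  0.2] 0.0855884500396267 [-0.31  0.01 -0.32  1.24  0.   -0.5 ]
tcp [[324.2705477  360.09866588]]
1.7 [[[365.2, 297.5], [285.8, 297.6]], [[308.5, 190.4], [322.2, 196.4]], [[319.8, 205.7], [318.2, 196.3]]]
1.8 [[[365.0, 273.5], [285.9, 273.5]], [[305.0, 194.2], [318.7, 200.3]], [[326.5, 208.1], [324.7, 198.6]]]
```

View pics/l4.png

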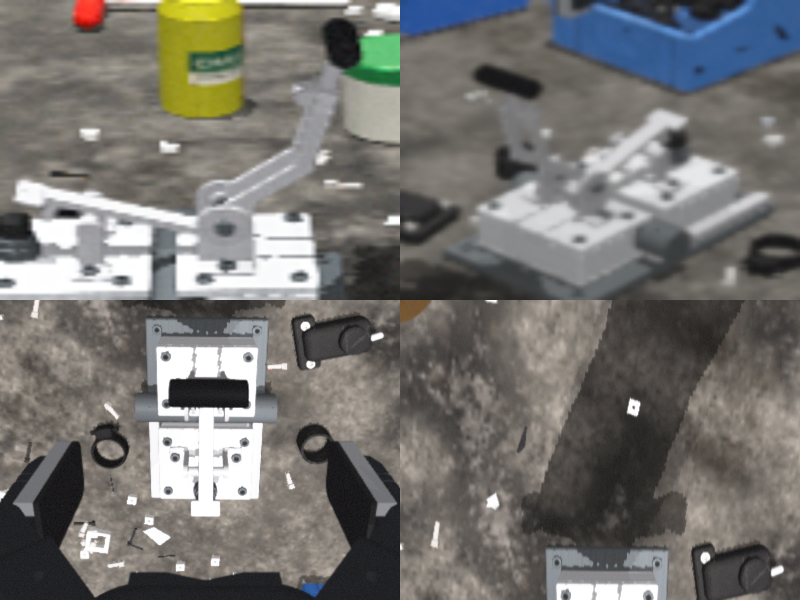

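The claw lies on the keeper. The lever is up at ≈1.80, with the bar centre at wrist (328.5,272), which puts it 2 mm to tool +y. I descend over the bar and grip.

Request:
play_rows([
  [0,0,0,0,0.002,0.02,0],
  [0,0,0,0,0.002,0.04,0],
  [0,0,0,0,0.002,0.06,0],
  [0,0,0,0,0.002,0.078,0],
  [0,0,0,0,0.002,0.078,0.2],
  [0,0,0,0,0.002,0.078,0.4],
])

```text
clock: 8.57
tool_pos: [0.4728, -0.0802, 0.1227]
tcp_rot: [-0.094, 0.996, -0.0, 0.0]
contact_force: [-0.1, -0.1, -0.0]
finger_gap: 0.0524
gripper_force: 0.0
```

Request:
play_rows([
  [0,0,0,0,0,0,0.5],
  [0,0,0,0,0,0,0.6],
  [0,0,0,0,0,0,0.7],
  [0,0,0,0,0,0,0.8],
], newtons=30)

```text
clock: 9.07
tool_pos: [0.4723, -0.0804, 0.123]
tcp_rot: [-0.094, 0.996, -0.0, 0.001]
contact_force: [-2.2, -1.1, 4.7]
finger_gap: 0.0395
gripper_force: 30.6
```

```bash
python3 - <<'E'
from h import *
b0=bar(1.8)
for l in np.arange(1.7,-.31,-.1):
  d=bar(l)-b0;print(round(l,2),(-d[0]).round(4),(-d[1]).round(4))
s=read_state();print(s['tool_pos'].round(4),s['contact_force'].round(1),s['wrist_torque'].round(2))
E
```

```text
1.7 -0.0111 -0.0047
1.6 -0.0227 -0.0082
1.5 -0.0345 -0.0105
1.4 -0.0466 -0.0117
1.3 -0.0586 -0.0116
1.2 -0.0707 -0.0104
1.1 -0.0825 -0.0079
1.0 -0.094 -0.0043
0.9 -0.1051 0.0004
0.8 -0.1157 0.0062
0.7 -0.1256 0.0131
0.6 -0.1348 0.0209
0.5 -0.1432 0.0296
0.4 -0.1507 0.0391
0.3 -0.1572 0.0493
0.2 -0.1626 0.0601
0.1 -0.1669 0.0714
-0.0 -0.1701 0.083
-0.1 -0.1721 0.0949
-0.2 -0.1729 0.107
-0.3 -0.1725 0.119
[ 0.4723 -0.0804  0.123 ] [-2.2 -1.1  4.7] [-0.02  0.24  0.01]
```

Request:
play_rows([
  [0,0,0,-0.0055,0,-0.0025,0.8],
  [0,0,0,-0.0111,0,-0.0047,0.8],
  [0,0,0,-0.0227,0,-0.0082,0.8],
  [0,0,0,-0.0345,0,-0.0105,0.8],
  [0,0,0,-0.0466,0,-0.0117,0.8],
  [0,0,0,-0.0466,0,-0.0117,0.8],
  [0,0,0,-0.0466,0,-0.0117,0.8],
  [0,0,0,-0.0466,0,-0.0117,0.8],
])

```text
clock: 10.07
tool_pos: [0.5178, -0.0722, 0.1339]
tcp_rot: [-0.094, 0.996, -0.001, 0.0]
contact_force: [-0.3, -5.4, 0.2]
finger_gap: 0.0398
gripper_force: 31.1
```

Request:
play_rows([
  [0,0,0,-0.006,-0.0003,0,0.8],
  [0,0,0,-0.012,-0.0005,0.0001,0.8],
  [0,0,0,-0.018,-0.0006,0.0007,0.8],
  [0,0,0,-0.0241,-0.0007,0.0013,0.8],
  [0,0,0,-0.03,-0.0007,0.0025,0.8],
  [0,0,0,-0.0359,-0.0008,0.0038,0.8],
  [0,0,0,-0.0417,-0.0008,0.0055,0.8],
  [0,0,0,-0.0474,-0.0009,0.0074,0.8],
  [0,0,0,-0.053,-0.0009,0.0096,0.8],
  [0,0,0,-0.0585,-0.001,0.0121,0.8],
  [0,0,0,-0.0638,-0.001,0.0149,0.8],
  [0,0,0,-0.0691,-0.001,0.0179,0.8],
  [0,0,0,-0.0691,-0.001,0.0179,0.8],
])

```text
clock: 11.7
tool_pos: [0.5865, -0.0598, 0.1167]
tcp_rot: [-0.094, 0.996, -0.0, 0.001]
contact_force: [-1.2, -4.9, 5.9]
finger_gap: 0.0392
gripper_force: 32.9
```

Request:
play_rows([
  [0,0,0,-0.005,-0.0003,0.0034,0.8],
  [0,0,0,-0.0099,-0.0005,0.0069,0.8],
  [0,0,0,-0.0146,-0.0005,0.0107,0.8],
  [0,0,0,-0.0191,-0.0005,0.0147,0.8],
  [0,0,0,-0.0234,-0.0005,0.019,0.8],
  [0,0,0,-0.0275,-0.0005,0.0234,0.8],
  [0,0,0,-0.0313,-0.0005,0.0281,0.8],
  [0,0,0,-0.035,-0.0005,0.0329,0.8],
  [0,0,0,-0.0383,-0.0005,0.0379,0.8],
  [0,0,0,-0.0415,-0.0005,0.0431,0.8],
  [0,0,0,-0.0415,-0.0005,0.0431,0.8],
])

```text
clock: 13.08
tool_pos: [0.6294, -0.0521, 0.074]
tcp_rot: [-0.094, 0.996, -0.0, 0.003]
contact_force: [3.3, -3.3, 4.5]
finger_gap: 0.0395
gripper_force: 36.0
```

```bash
python3 - <<'E'
from h import *
s=read_state();print(s['clock'],s['tool_pos'].round(4),s['contact_force'].round(1),s['q'].round(2))
a=snapshot('scene');b=snapshot('side');
cv2.imwrite('pics/s4.png',b);cv2.imwrite('pics/a4.png',a)
# shift of the sliding half in scene and side: track its near corner patches vs l4 images
for n,o,i,pts in(('scene',cv2.imread('pics/a3.png'),a,[(369,228),(352,240),(331,253)]),('side',cv2.imread('pics/s3.png'),b,[(236,287),(241,284),(316,282)])):
  p0=np.float32(pts).reshape(-1,1,2)
  p1,st,_=cv2.calcOpticalFlowPyrLK(cv2.cvtColor(o,6),cv2.cvtColor(i,6),p0,None,winSize=(11,11))
  print(n,(p1-p0)[:,0].round(2).tolist(),st.ravel())
p=[.5449,-.0679,.188]
for n in('scene','side'):print(n,np.diff(proj(camera_model(n),world(p,[[.08,-.042,.048],[.072,-.042,.048]])),axis=0))
im=np.zeros((600,800,3),np.uint8);im[:,:400]=cv2.resize(b[180:300,220:300],(400,600),interpolation=cv2.INTER_CUBIC);im[:,400:]=cv2.resize(a[165:285,305:385],(400,600),interpolation=cv2.INTER_CUBIC)
cv2.imwrite('pics/l5.png',im)
E
```

```text
13.075 [ 0.6294 -0.0521  0.074 ] [ 3.3 -3.3  4.5] [-0.19  0.36 -0.16  1.04  0.   -0.37]
scene [[-18.75, 12.199999809265137], [-9.369999885559082, -38.34000015258789], [-0.009999999776482582, 0.03999999910593033]] [1 1 1]
side [[12.180000305175781, 1.7300000190734863], [23.719999313354492, -0.8700000047683716], [-23.969999313354492, -63.97999954223633]] [1 1 1]
scene [[-1.98777299  1.35247534]]
side [[ 4.27352669 -0.14112163]]
```

View pics/l5.png

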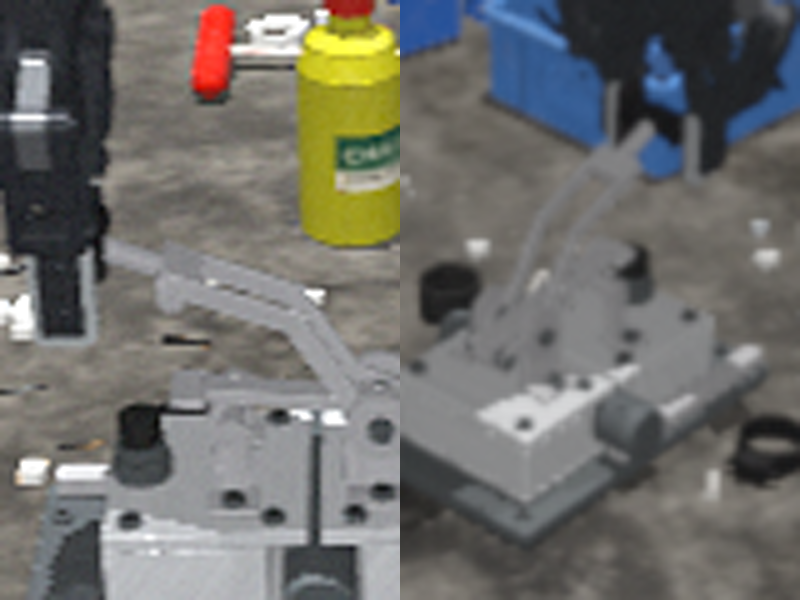

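The gap between the halves has narrowed, and the claw lies on the keeper with its tab behind it, so the latch is drawing. I continue down to dead centre.

Request:
play_rows([
  [0,0,0,-0.0028,0,0.0053,0.8],
  [0,0,0,-0.0054,0,0.0108,0.8],
  [0,0,0,-0.0077,0,0.0164,0.8],
  [0,0,0,-0.0097,0,0.0221,0.8],
  [0,0,0,-0.0114,0,0.0279,0.8],
  [0,0,0,-0.0129,0,0.0337,0.8],
  [0,0,0,-0.0129,0,0.0337,0.8],
])

```text
clock: 14.05
tool_pos: [0.6429, -0.0498, 0.0403]
tcp_rot: [-0.094, 0.996, -0.0, 0.003]
contact_force: [5.4, -3.4, 2.9]
finger_gap: 0.0397
gripper_force: 39.3
```

Request:
play_rows([
  [0,0,0,-0.0005,0,0.003,0.8],
  [0,0,0,-0.0011,0,0.0059,0.8],
  [0,0,0,-0.0015,0,0.0085,0.8],
  [0,0,0,-0.0015,0,0.0085,0.8],
])

```text
clock: 14.55
tool_pos: [0.6446, -0.0494, 0.032]
tcp_rot: [-0.094, 0.996, -0.0, 0.004]
contact_force: [6.3, -2.9, 2.6]
finger_gap: 0.0395
gripper_force: 39.6
```

Request:
play_rows([
  [0,0,0,-0.0001,0,0.0015,0.8],
  [0,0,0,-0.0002,0,0.003,0.8],
  [0,0,0,-0.0002,0,0.003,0.8],
])

```text
clock: 14.92
tool_pos: [0.645, -0.0494, 0.0292]
tcp_rot: [-0.094, 0.996, -0.0, 0.004]
contact_force: [5.6, -3.2, 2.4]
finger_gap: 0.0395
gripper_force: 39.8
```

Request:
play_rows([
  [0,0,0,-0.0001,0,0.0015,0.8],
  [0,0,0,-0.0002,0,0.003,0.8],
  [0,0,0,-0.0002,0,0.003,0.8],
])

```text
clock: 15.3
tool_pos: [0.6454, -0.0493, 0.0262]
tcp_rot: [-0.094, 0.996, -0.0, 0.004]
contact_force: [6.9, -2.7, 3.2]
finger_gap: 0.0396
gripper_force: 39.9
```

Request:
play_rows([
  [0,0,0,0,0,0.001,0.8],
  [0,0,0,0,0,0.002,0.8],
  [0,0,0,0,0,0.002,0.8],
])

```text
clock: 15.68
tool_pos: [0.6456, -0.0493, 0.0243]
tcp_rot: [-0.094, 0.996, -0.0, 0.004]
contact_force: [7.3, -1.9, 3.6]
finger_gap: 0.0395
gripper_force: 40.0
```

Request:
play_rows([
  [0,0,0,0,0,0.001,0.8],
  [0,0,0,0,0,0.002,0.8],
  [0,0,0,0,0,0.002,0.8],
])

```text
clock: 16.05
tool_pos: [0.6457, -0.0492, 0.0223]
tcp_rot: [-0.094, 0.996, 0.0, 0.004]
contact_force: [7.4, -1.7, 1.6]
finger_gap: 0.0393
gripper_force: 40.0
```

Request:
play_rows([
  [0,0,0,0,0,0.001,0.8],
  [0,0,0,0,0,0.002,0.8],
  [0,0,0,0,0,0.002,0.8],
])

```text
clock: 16.42
tool_pos: [0.6459, -0.0492, 0.0204]
tcp_rot: [-0.094, 0.996, -0.0, 0.005]
contact_force: [7.6, -1.9, 2.2]
finger_gap: 0.0399
gripper_force: 40.1
```

Request:
play_rows([
  [0,0,0,0,0,0.001,0.8],
  [0,0,0,0,0,0.002,0.8],
  [0,0,0,0,0,0.002,0.8],
])

```text
clock: 16.8
tool_pos: [0.646, -0.0492, 0.0184]
tcp_rot: [-0.094, 0.996, -0.0, 0.005]
contact_force: [8.3, -2.1, 2.9]
finger_gap: 0.0392
gripper_force: 40.1
```

Request:
play_rows([
  [0,0,0,0.0003,0,0.001,0.8],
  [0,0,0,0.0005,0,0.0015,0.8],
  [0,0,0,0.0005,0,0.0015,0.8],
])

```text
clock: 17.18
tool_pos: [0.6461, -0.0492, 0.0172]
tcp_rot: [-0.094, 0.996, 0.0, 0.005]
contact_force: [8.5, -2.7, 2.4]
finger_gap: 0.0393
gripper_force: 40.2
```

Request:
play_rows([
  [0,0,0,0.0003,0,0.001,0.8],
  [0,0,0,0.0005,0,0.0015,0.8],
  [0,0,0,0.0005,0,0.0015,0.8],
])

```text
clock: 17.55
tool_pos: [0.6461, -0.0492, 0.0158]
tcp_rot: [-0.095, 0.996, 0.0, 0.006]
contact_force: [9.4, -2.7, 3.3]
finger_gap: 0.0394
gripper_force: 40.2
```

Request:
play_rows([
  [0,0,0,-0.0015,0,0.001,0.8],
  [0,0,0,-0.0015,0,0.0015,0.8],
  [0,0,0,-0.0015,0,0.0015,0.8],
])

```text
clock: 17.92
tool_pos: [0.6461, -0.0492, 0.0137]
tcp_rot: [-0.094, 0.996, -0.0, 0.004]
contact_force: [6.5, -3.1, 1.4]
finger_gap: 0.0395
gripper_force: 40.3
```

Request:
play_rows([
  [0,0,0,0,0,0.001,0.8],
  [0,0,0,0,0,0.0015,0.8],
  [0,0,0,0,0,0.0015,0.8],
])

```text
clock: 18.3
tool_pos: [0.6461, -0.0492, 0.0122]
tcp_rot: [-0.094, 0.996, -0.0, 0.004]
contact_force: [6.4, -2.8, 2.9]
finger_gap: 0.04
gripper_force: 40.3
```

Request:
play_rows([
  [0,0,0,0,0,0.001,0.8],
  [0,0,0,0,0,0.0015,0.8],
  [0,0,0,0,0,0.0015,0.8],
])

```text
clock: 18.68
tool_pos: [0.6461, -0.0492, 0.0107]
tcp_rot: [-0.094, 0.996, -0.0, 0.004]
contact_force: [6.5, -1.7, 2.0]
finger_gap: 0.0394
gripper_force: 40.4
```

```bash
python3 - <<'E'
from h import *
b=snapshot('side');cv2.imwrite('pics/s5.png',b);c=camera_model('side')
p=[.5449,-.0679,.188]
for n,J in(('padtop21',[.0635,0,.069]),('padtop31',[.0635,0,.079]),('collar top',[.0635,0,.056]),('hinge',[-.022,0.02,.074]),('bar-.24',xz(bar(-.24))),('bar-.15',xz(bar(-.15))),('keeper',[.0295,0,.074])):print(n,proj(c,world(p,J)).round(1))
g=cv2.cvtColor(b,6)[236:282,236:304];t=' .:-=+*#%@'
for k,r in enumerate(g):print(236+k,''.join(t[min(9,int(v)//26)] for v in r))
E
```

```text
padtop21 [[248.4 263.8]]
padtop31 [[248.1 259. ]]
collar top [[248.9 270. ]]
hinge [[296.5 265.6]]
bar-.24 [[228.4 263.4]]
bar-.15 [[228.  258.1]]
keeper [[267.4 260.8]]
236 ----===============++===-#%#+=================-=============------==
237 ---======================---==--=========-=-@%==-:-----==========---
238 ===========+++=========----==---============@@@@@--=============+++=
239 @+=====================-----====++++++====--#@@%+-==+==========++===
240 @@================--====----===+++*+++======#%%%+==+++++++===++++++=
241 @*==========----==---=====-==++++++++=========---=====++==+==+++++++
242 %+=======-=-----==---=======+++++++======++=================++++++++
243 #+======----===========----=++====+++=============++==++++++=+==++++
244 #+======----===+++++==------======++===-------======+++++++======+++
245 +==============+++++===---------==+====---------===++++++++++++=++++
246 ================++++++++==-----======---------====++++++++==++++++++
247 ==+===========++-..:-++++========**+------------==++*++++++===++++++
248 ++++======+=====-.......:-=+*********+=====------=
[... 1727 characters left out ...]
++++**++++++++++++++*=:+*+++**************+
273 =+++++=::::::::::::+*++++++++*****++++++++++++=:+**+++*************+
274 +++++==-:::-:::::::+++++++*++***+*++*+++++++++=:+*++++*************+
275 *******=::::-:::::+*+++++++++*****++++++++++++=:++++++*************+
276 **++++*+=-::::::-+*+++++++++******++++*+++++++=:+++********==+++*+++
277 ****+*++*+=====+*++++++++++++*****+++*+++++++*=:+*++*+=+=+-. .:====+
278 +++++++++++*****+++++++++++++=::-=+++++++++++*=:+*++*+=+==-::::=++++
279 ------+++++*+*++++++++++++++=:..:-=+++++++++++=:+***++++++=:---=++++
280 :::::=++++++++++++++++++++++=-:::-++++++++++++-:+*++*+++++++=++++*++
281 :::::=++++++***++++++++++++++=---=+++=-==+*+++-:++*++-..-+*******+++
```

The foot (side ≈(247,262)) is right at the pad top (row ≈262–264), so contact is close. I continue in 1 mm steps.

Request:
play_rows([
  [0,0,0,0,0,0.0005,0.8],
  [0,0,0,0,0,0.001,0.8],
  [0,0,0,0,0,0.001,0.8],
])

```text
clock: 19.1
tool_pos: [0.6461, -0.0491, 0.0105]
tcp_rot: [-0.094, 0.996, -0.0, 0.004]
contact_force: [5.4, -2.2, 6.0]
finger_gap: 0.0391
gripper_force: 40.7
```

Contact: 6 N, and the tool has stopped. I build up the force gently.

Request:
play_rows([
  [0,0,0,0,0,0.0005,0.8],
  [0,0,0,0,0,0.001,0.8],
  [0,0,0,0,0,0.001,0.8],
])

```text
clock: 19.48
tool_pos: [0.6461, -0.0493, 0.0102]
tcp_rot: [-0.094, 0.996, -0.0, 0.004]
contact_force: [2.8, -2.0, 10.3]
finger_gap: 0.0394
gripper_force: 41.0
```

Request:
play_rows([
  [0,0,0,0,0,0.0005,0.8],
  [0,0,0,0,0,0.001,0.8],
  [0,0,0,0,0,0.001,0.8],
  [0,0,0,0,0,0.001,0.8],
])

```text
clock: 19.98
tool_pos: [0.6461, -0.0492, 0.0101]
tcp_rot: [-0.094, 0.996, -0.0, 0.004]
contact_force: [1.8, -1.6, 14.7]
finger_gap: 0.0392
gripper_force: 41.3
```

14.7 N at the bar, held. Now I relieve the load, open, and lift away.

Request:
play_rows([
  [0,0,0,0,0,0,0.8],
  [0,0,0,0,0,0,0.8],
  [0,0,0,0,0,-0.0015,0.8],
  [0,0,0,0,0,-0.0028,0.8],
  [0,0,0,0,0,-0.0028,0.5],
  [0,0,0,0,0,-0.0028,0.3],
  [0,0,0,0,0,-0.0028,0],
  [0,0,0,0,0,-0.0028,0],
])

```text
clock: 20.98
tool_pos: [0.6407, -0.0488, 0.0084]
tcp_rot: [-0.094, 0.996, 0.0, -0.001]
contact_force: [-0.8, 0.3, 1.2]
finger_gap: 0.0854
gripper_force: 0.0
```

Request:
play_rows([
  [0,0,0,0,0,-0.01,0],
  [0,0,0,0,0,-0.03,0],
  [0,0,0,0,0,-0.07,0],
  [0,0,0,0,0,-0.11,0],
  [0,0,0,0,0,-0.15,0],
  [0,0,0,0,0,-0.15,0],
  [0,0,0,0,0,-0.15,0],
])

```text
clock: 21.85
tool_pos: [0.6418, -0.0493, 0.1601]
tcp_rot: [-0.094, 0.996, -0.0, 0.001]
contact_force: [-0.4, 0.6, -0.6]
finger_gap: 0.0856
gripper_force: 0.0
```

```bash
python3 - <<'E'
from h import *
s=read_state();print(s['clock'],s['tool_pos'].round(4),s['contact_force'].round(1),s['finger_gap'])
b=snapshot('side');c=camera_model('side')
p=[.5449,-.0679,.188]
print('bar',[(l,proj(c,world(p,xz(bar(l)))).round(1).tolist()) for l in(0,-.1,-.2,-.25)])
g=cv2.cvtColor(b,6)[246:272,218:306];t=' .:-=+*#%@'
for k,r in enumerate(g):print(246+k,''.join(t[min(9,int(v)//26)] for v in r))
E
```

```text
21.85 [ 0.6418 -0.0493  0.1601] [-0.4  0.6 -0.6] 0.08558889094352956
bar [(0, [[228.6, 249.2]]), (-0.1, [[228.1, 255.2]]), (-0.2, [[228.2, 261.1]]), (-0.25, [[228.5, 264.0]])]
246 ++++*%%#%%%%%%%##+================++++++++==-----======---------====++++++++===++++=++++
247 ++++*%%%%%%%%%*====++============+-..:-++++========**+-------------=+++**++++===++++++==
248 ++====-========++++++=======+====+-......::-=+*********+=====------==++++++++===========
249 +========++++=++++++======+++++=+++++++*******+*++*+*****+======================------==
250 +++=====+=-==+++++=====+++++====+********++++++++++********+=====++=========+++=*+-:---=
251 ========:    -=++=========+#*++++++*+++++++++++*++************+===========+++++++++=---=
252 ===+==+-.   . =++=======++++++++++*+++++++++**++==---=**********+====--=++********++---=
253 ===+++=: ..   :=++++=====+++++++=+**++**++=======+***=-=++********+--==-=++++++++*++++++
254 ===+++=.  .   .-+++++===++++++++=+*++=-===+******+*****+==++++*+++++++++++++++++++++++++
255 ======-      ..-==+++++++++++++=====+#*****++***+++*+****++++++++++++++++++++++++++
[... 793 characters left out ...]
+++++**+++++++++=----+++@%=##**++***+-:::+*+++*%%
265 ++++-  ...  .=+==========-........:+*+++++++**+****+++++++++*+++--#@@#**+++=-:::-++++%@@
266 ++++=:.  ...:============-: ......:+++++++++++*+++++++++***+++++=-=+++++++++-:::=++++%@@
267 =====-:....:-===-==-=====-: ..... .-+++*+++++++++****+=+*++++++++==+++++++++-:::=++++%@@
268 =======---=++==-----=+=-=-.........-+++++++++**+*++**++*+++*++++=:=++++++++*+=-=++++*++@
269 ==-----====++-::::-======-::.....:::++++++*++++++++*++++++++++++=:++*++**+++*+***++**+++
270 --------===============+=-::::::::::-++++++++*****+++++*++++++++=:+++++***+*++++++***+++
271 ------=***++===========+=:::-:::::::-++++++++++***++++++++*++++*=:+++++******+++*****+++
```

The robot is clear. The bar centre is at side ≈(228,259), so the lever is at ≈ −0.17 and resting on its pad. Handing in.

```bash
python3 -c "
from plant import *
print(finish_job())"
```

```text
the job is handed in; nothing more can be done
None
```

The block is latched and the job is handed in: the claw is hooked over the keeper, the lever is over centre at about −0.17 rad after 14.7 N on its bar, and the gripper is clear; the hand-in returned no verdict.

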